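# Align the quarter-turn fasteners and hold the shield box panel shut

## Task

The access panel of the shielded test box stands up on its springs because its two red quarter-turn fasteners are crossed with the slots beneath them. Turn both fasteners until the white line on each wing is in line with the white marks on the panel, then press the panel fully down onto its frame and finish while still holding it pressed down with the fingertips, for the seal test. Leave the battery, the red switch and the green terminal block beside the box where they are.

Things in the scene. Friction and masses are not known exactly. Their poses are not given: they have to be found in the camera images.
- shield_box: aluminium test box, fixed, 120 (its x) x 200 (its y) x 52 mm; origin: centre of its underside, z up. On it the grey access panel, 122 x 202 x 5 mm, its top 67 mm above the bench when up, 57 mm when fully down. The fasteners stand on the panel at x = 0, y = +65 and -65 mm; white marks on the panel on either side of each lie along the box's x axis
- panel (a joint): how far the panel is pressed down, m: 0 = up on its springs (start), 0.010 = fully down on the frame. The springs hold it up with about 5 N at 0 and 10 N at 0.010. It can go down only about 2.5 mm while either fastener is crossed
- fastener_left (a joint): angle of the left fastener's wing, rad, counter-clockwise seen from above: 0 = wing and its white line along the box's x axis, in line with the white marks, where its cross-bar passes the slot below (within about 0.2). Starts between 0.5 and 1.3; stops at -0.4 and 1.57. Stays where it is left; turns with about 0.06 N m
- fastener_right (a joint): the same for the right fastener, starts between -1.3 and -0.5; stops at -1.57 and 0.4
- fastener_left_grip (a point): left (box +y) red fastener: point on its vertical axis, 22 mm above the panel's top; x axis along the wing. The wing is an upright bar 36 mm long, 12 mm thick, 6 to 32 mm above the panel, on a round foot of 34 mm diameter and 6 mm height
- fastener_right_grip (a point): the same point on the right (box -y) red fastener
- press_point (a point): centre of the top of the black rubber pressing pad (34 mm diameter, yellow rim) in the middle of the panel, 2 mm above the panel's top
- battery: AA battery standing upright beside the right end of the box, 15 mm diameter, 50 mm high; origin at the centre of its underside. Bystander
- switch: spare panel switch with red key, 36x33x22 mm, beside the right end of the box; origin at the centre of its underside. Bystander
- terminal: green terminal block, 53x66x21 mm, beside the left end of the box; origin at the centre of its underside. Bystander
Not all that is in view belongs to the job. There is more than one size of the shield_box; the one meant has the size given above.

How it is judged:
On the way, in this order (a step that is already met when the one before it is completed fails the run):
1. both fasteners are turned in line with the white marks (within 0.2 rad) (value of joint fastener_left between -0.2 and 0.2 rad and value of joint fastener_right between -0.2 and 0.2 rad), for 0.2 s.
2. the panel is pressed down onto the frame with the fingers (value of joint panel above 0.0085 m and contact force between the fingers and shield_box above 4 N), for 0.3 s.
At the end, for the whole second after the job is handed in: the panel is held down by the fingers, at least 8.5 mm of its 10 mm travel, with more than 4 N, and both fasteners are in line with the marks within 0.22 rad (all of step 2 and value of joint fastener_left between -0.22 and 0.22 rad and value of joint fastener_right between -0.22 and 0.22 rad); the arm keeps its last pose, push and grip.
It fails at once if the battery is shifted by 25 mm or tipped (distance of battery from where it was at the start of the episode above 0.025 m or angle between battery's own z axis and vertical above 0.6 rad).
It fails at once if the switch is shifted by 25 mm (distance of switch from where it was at the start of the episode above 0.025 m).
It fails at once if the terminal block is shifted by 25 mm (distance of terminal from where it was at the start of the episode above 0.025 m).
It also fails if it takes over 51 s, if anything falls off the work surface, if the arm or the gripper's body presses on something with over 40 N, if the wrist force passes 120 N, or if a joint passes its speed limit or range.

## Robot

A 6-joint arm with a two-finger parallel gripper is mounted at the origin on a cart in front of the work surface, level with it; the furniture and walls round the work are solid. World frame = base frame: x ahead of the robot, y to its left, z up, the work surface at z = 0. Lengths are in m, angles in rad, forces in N, time in s.
With the tool pointing down it reaches from about 0.35 to 0.975 m from the base axis. Payload 17.4 kg.
Tool frame: the origin (TCP) lies at the very end of the fingers, on their centre line; the grasp point (between the pads) lies 19 mm behind it; z points along the fingers, y is the line along which they close (so a half turn about z gives the same grasp; the last joint's range is limited). The gripper opens to 85 mm and grips with 20 to 120 N. Pads are 22 mm wide; open, the fingers measure 114 mm over their backs; the gripper's body (76 mm by 85 mm) begins 54 mm behind the grasp point. The pads swing forward as they close: fully open they stand 13 mm farther back than shut.
Start: joints at [-1.15, 0.116, 1.442, -0, 1.584, -0.038], TCP at [0.299, -0.605, 0.231] pointing down, gripper open.
Joint ranges: [-2.83, 2.83], [-0.83, 2.19], [0.07, 2.5], [-1.14, 4.28], [0.01, 3], [-2.97, 2.97]. Speed limits (rad/s): [1.89, 1.89, 2.22, 3.14, 3.14, 3.14].

## Interface

Orientations are given as a rotation vector (axis times angle).
In Python, from bench import bot gives the robot as it stands.
- The arm moves only by the tool servo_tool, never from a script. Its argument "moves" is one flat list of numbers, 4 for each row, row after row: the shift along the tool's x, y, z in mm, then the turn about the tool's z in degrees. In form: [dx, dy, dz, yaw, dx, dy, dz, yaw, ...]. A call has 1 to 12 rows; each row is the pose to reach, as a shift and turn from the pose commanded when the call began, along the tool's axes at that moment; what a row does not reach only later rows make up. A row lasts 1/10 s, in which the tool goes at most 50 mm and 8.59 degrees, less where a joint would pass 70% of its speed; a pose out of reach is approached as far as the arm can. A call with a gripper value outside its range is refused whole. "fingers" is the opening, from 0 (shut) to 1 (fully open), set as the call begins (left out, the last holds). The fingers move at their own pace and stop on an object; "newtons" is the grip in N (left out, the last holds). Time passes only in rows, so rows that repeat a pose let the fingers close. It gives the time, the measured TCP pose, the force, the opening and the grip force at its end, in the units of the state.
- bot.read_state(): the state, without advancing time (a new reading comes with each control period).
- bot.get_image(name): name is "side" or "top"; returns a dict with "color" (400x640x3 uint8, blue, green, red), "range_z" (400x640 float32, m along the optical axis (not along the pixel's ray), 0 where there is no reading), "fx", "fy", "cx", "cy" (pixels), "D" ([k1, k2, p1, p2, k3] as OpenCV has them; the pictures are not rectified), "world_from_camera" (4x4, takes a point from camera to world coordinates). Camera axes: x right, y down, z forward; pixel columns grow to the right and rows downward; lengths in m; the calibration is good to about 2 mm. A picture is of the moment at which its call begins.
- bot.close_job(): hands the job in; it is judged then, once.
The state is a dict: "time": time; "q": joint angles; "qvel": joint speeds; "joint_efforts": joint torques, N m; "tcp_pos": TCP position; "tool_rot": TCP orientation; "force": force on the tool from outside, world axes, zero at the start; "torque": the same for the moment, N m; "gripper_width": finger opening in m; "finger_force": force on a finger pad.
Only numpy, scipy, OpenCV 4.12 (cv2) and the standard library are available. Lean on these libraries where they do the work, as an engineer would, in place of code of your own. Each camera call takes 0.05 s, during which the arm holds its last target. There are 200 camera calls.

## Working session

There is one attempt and no reset: what is moved stays moved. The work goes in short steps, Python scripts to look and compute and a tool call to move; the robot and the scene stay as the last step left them, time stands still between calls to the robot, and variables do not carry over. Pictures are saved under pics/ and viewed, at most 10 in all, crops included, and the job is handed in when it is done.

Besides the shell and the picture viewer there is one more tool, called after "Emit:" as a command line: name --argument value ..., lists and objects as JSON in quotes. servo_tool: Moves the arm, as the interface text tells. Its arguments: {"type":"object","properties":{"moves":{"type":"array"},"fingers":{"type":"number"},"newtons":{"type":"number"}},"required":["moves"]}

```bash
mkdir -p pics; cat > h.py <<'E'
import numpy as np, cv2
from bench import bot
def grab(n):
    im=bot.get_image(n); np.savez(f'{n}.npz',**im); return im
def K(im): return np.array([[im['fx'],0,im['cx']],[0,im['fy'],im['cy']],[0,0,1.]])
def ray(im,uv,z):
    p=cv2.undistortPoints(np.float64(uv).reshape(-1,1,2),K(im),np.float64(im['D'])).reshape(-1,2)
    T=im['world_from_camera']; d=np.c_[p,np.ones(len(p))]@T[:3,:3].T; o=T[:3,3]
    return o+d*((z-o[2])/d[:,2])[:,None]
def proj(im,P):
    T=np.linalg.inv(im['world_from_camera']); return cv2.projectPoints(np.float64(P).reshape(-1,1,3),cv2.Rodrigues(T[:3,:3])[0],T[:3,3],K(im),np.float64(im['D']))[0].reshape(-1,2)
E
python3 - <<'E'
from h import *
for n in ('top','side'):
    im=grab(n); cv2.imwrite(f'pics/{n}0.png',im['color']); print(n,im['fx'],im['world_from_camera'].round(3).tolist())
s=bot.read_state(); print(s)
E
```

```text
top 461.99678479042484 [[0.014, -0.989, 0.149, 0.383], [-1.0, -0.014, 0.002, -0.032], [0.0, -0.149, -0.989, 1.102], [0.0, 0.0, 0.0, 1.0]]
side 379.34905895645994 [[0.999, -0.034, 0.039, 0.482], [-0.049, -0.365, 0.93, -0.835], [-0.018, -0.93, -0.366, 0.397], [0.0, 0.0, 0.0, 1.0]]
{'time': 0.1, 'q': array([-1.14979727e+00,  1.16373236e-01,  1.44217759e+00,  1.05557507e-06,
        1.58400792e+00, -3.77963543e-02]), 'qvel': array([ 0.00059599,  0.00040608, -0.00174592, -0.00124533, -0.00078071,
        0.00195899]), 'joint_efforts': array([ 1.92641957e-03, -7.33668637e+01, -6.33790469e+01,  9.17518349e-06,
        5.27826167e-03,  1.20511345e-05]), 'tcp_pos': array([ 0.2988605 , -0.60504203,  0.23069265]), 'tool_rot': array([-3.05837024e+00, -7.14154358e-01,  2.87269317e-04]), 'force': array([0.24062709, 0.91073704, 0.42420031]), 'torque': array([-0.01944489,  0.01305983, -0.02903713]), 'finger_force': 0.0, 'gripper_width': 0.08536579924057566}
```

View pics/top0.png

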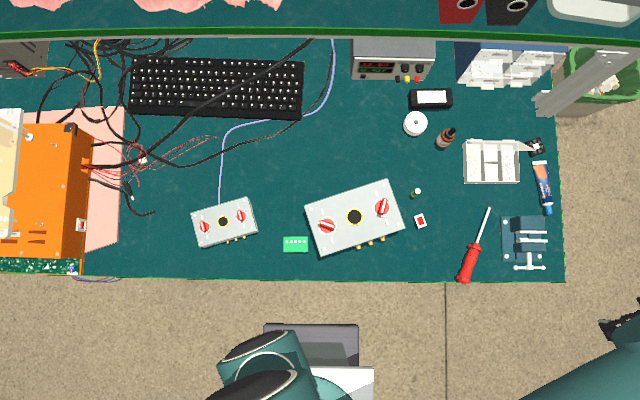

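View pics/side0.png

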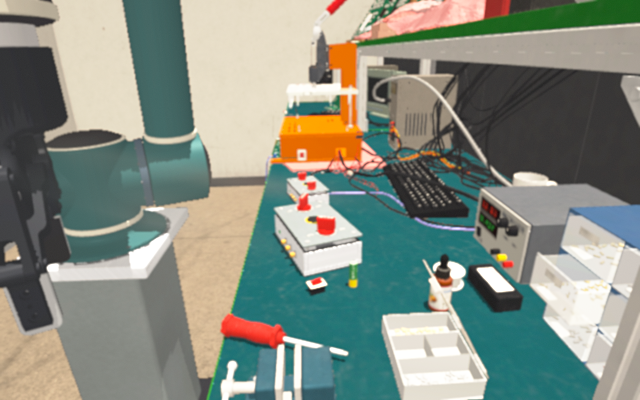

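The top view shows two candidate boxes: a small one at about (224,222) and a larger one at about (354,217). The larger one has the terminal at (295,244) beside its left end, and the switch at (420,221) and battery at (416,193) beside its right end. I'll check its size and look at a crop.

```bash
python3 - <<'E'
from h import *
im=dict(np.load('top.npz')); c=im['color']; R=im['range_z']
hsv=cv2.cvtColor(c,cv2.COLOR_BGR2HSV)
g=((hsv[...,1]<60)&(hsv[...,2]>120)).astype(np.uint8)
for name,(x0,y0,x1,y1),hz in (('small',(185,190,265,255),.05),('big',(298,172,410,262),.067)):
    m=np.zeros_like(g); m[y0:y1,x0:x1]=g[y0:y1,x0:x1]
    m=cv2.morphologyEx(m,cv2.MORPH_OPEN,np.ones((3,3)))
    cs,_=cv2.findContours(m,0,1); k=max(cs,key=cv2.contourArea)
    # height by depth
    v,u=np.nonzero(m); d=R[v,u]; ok=d>0
    p=cv2.undistortPoints(np.float64(np.c_[u,v]).reshape(-1,1,2),K(im),im['D']).reshape(-1,2)
    P=(np.c_[p,np.ones(len(p))]*d[:,None])[ok]@im['world_from_camera'][:3,:3].T+im['world_from_camera'][:3,3]
    top=P[P[:,2]>np.percentile(P[:,2],50)-.012]
    print(name,'z pct',np.percentile(P[:,2],[10,50,90]).round(4))
    r=cv2.minAreaRect((top[:,:2]*1000).astype(np.float32)); print(' depth rect mm',r, 'z med',np.median(top[:,2]))
    q=ray(im,k.reshape(-1,2),np.median(top[:,2]))[:,:2]*1000
    print(' contour rect',cv2.minAreaRect(q.astype(np.float32)))
m=((hsv[...,1]>140)&(hsv[...,2]>90)&((hsv[...,0]<8)|(hsv[...,0]>172))).astype(np.uint8)
n,l,s,ce=cv2.connectedComponentsWithStats(m[172:262,298:440])
for i in range(1,n):
    if s[i][4]>8: print('red',ce[i]+[298,172],s[i])
cr=cv2.resize(c[165:265,285:435],None,fx=5.3,fy=5.3,interpolation=cv2.INTER_CUBIC); cv2.imwrite('pics/crop1.png',cr)
E
```

```text
small z pct [0.0376 0.0428 0.0454]
 depth rect mm ((484.564453125, 194.56863403320312), (83.58248138427734, 138.39430236816406), 17.226028442382812) z med 0.043020813170610905
 contour rect ((484.1908874511719, 192.13888549804688), (88.26834869384766, 142.52635192871094), 17.388904571533203)
big z pct [0.0639 0.0666 0.0691]
 depth rect mm ((498.2377624511719, -107.62826538085938), (122.24987030029297, 200.19969177246094), 19.26140785217285) z med 0.0666527481958773
 contour rect ((497.917236328125, -107.21672058105469), (124.9521484375, 203.2333984375), 19.447711944580078)
red [381.02272727 206.96590909] [77 26 13 17 88]
red [420.11428571 220.4       ] [119  45   7   8  35]
red [328.         221.90909091] [24 48 13  6 22]
red [325.91935484 227.38709677] [22 51 14  9 62]
```

View pics/crop1.png

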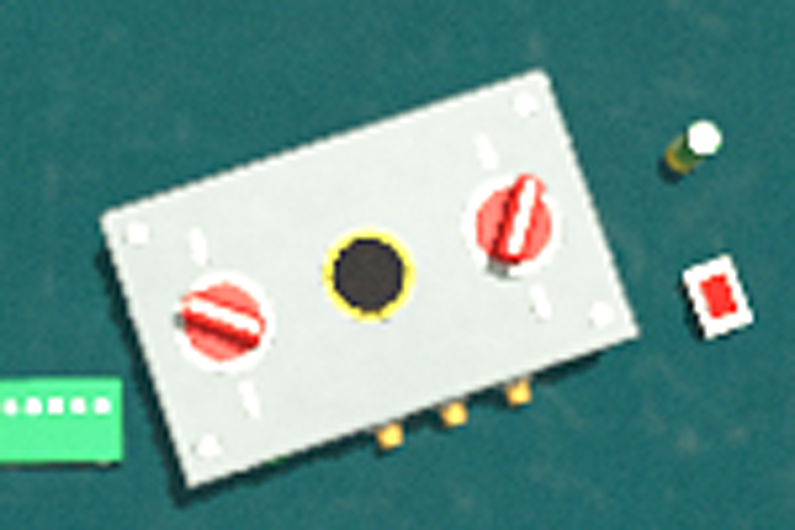

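The crop confirms it. The large box measures 122 x 202 mm with its top at 0.067 m, which matches, while the small one is only about 86 x 140 mm. In the crop the left fastener is at (222,320), the right at (515,222), and the pad at (368,272). Next I'll measure the white lines and work out the move.

```bash
cat >> h.py <<'E'
C=np.array([498.1,-107.4]); YAW=np.radians(19.35); bx=np.array([np.cos(YAW),np.sin(YAW)]); by=np.array([-bx[1],bx[0]])
def rel(target,ang=None):
    """shift in tool axes (mm) to the world target (mm) and yaw (deg) to bring tool x to world angle ang (deg)"""
    s=bot.read_state(); R=cv2.Rodrigues(s['tool_rot'])[0]
    d=R.T@(np.array(target)-s['tcp_pos']*1000); t=np.degrees(np.arctan2(R[1,0],R[0,0]))
    print('t',s['time'],'tcp',(s['tcp_pos']*1000).round(1),'toolx',t.round(2),'F',s['force'].round(1),'w',s['gripper_width'],'ff',s['finger_force'],'q',s['q'].round(2))
    print('  shift',d.round(1),'yaw',None if ang is None else round((t-ang+90)%180-90,1))
def line(im,c,zt=.099,rad=20):
    """white line + red wing near world centre c (mm)"""
    hsv=cv2.cvtColor(im['color'],cv2.COLOR_BGR2HSV)
    uv=proj(im,[[c[0]/1000,c[1]/1000,zt]])[0]; print('  px',uv.round(1))
    v,u=np.mgrid[0:400,0:640]; near=np.hypot(u-uv[0],v-uv[1])<8
    # white pixels enclosed in the foot region
    w=near&(hsv[...,1]<110)&(hsv[...,2]>190)
    q=ray(im,np.c_[u[w],v[w]],zt)[:,:2]*1000; q=q[np.hypot(*(q-c).T)<rad-4]
    m=q.mean(0); ev,V=np.linalg.eigh(np.cov(q.T)); a=np.degrees(np.arctan2(V[1,1],V[0,1]))
    print('  n',len(q),'mean',m.round(1),'world ang',a.round(1),'rel box deg',round((a-np.degrees(YAW)+90)%180-90,1),'std',np.sqrt(ev).round(1))
E
python3 - <<'E'
from h import *
im=dict(np.load('top.npz'))
c=im['color']; hsv=cv2.cvtColor(c,cv2.COLOR_BGR2HSV)
# pad centre from yellow rim
m=np.zeros((400,640),bool); r=(slice(200,235),slice(338,372)); m[r]=((hsv[...,0]>20)&(hsv[...,0]<40)&(hsv[...,1]>100)&(hsv[...,2]>120))[r]
v,u=np.nonzero(m); (e,_,_)=cv2.fitEllipse(np.float32(np.c_[u,v])); print('pad',e,ray(im,[e],.069)[0]*1000)
for n,s in (('L',65),('R',-65)):
    p=C+s*by; print(n,p.round(1)); line(im,p); 
rel([*(C-65*by),140],0)
E
```

```text
pad (354.02850341796875, 216.42678833007812) [ 497.96643121 -106.91299272   69.        ]
L [476.6 -46.1]
  px [327.1 224.3]
  n 59 mean [480.9 -48.2] world ang 74.9 rel box deg 55.6 std [5.7 8.7]
R [ 519.6 -168.7]
  px [383.2 205.5]
  n 63 mean [ 520.6 -172.4] world ang 169.7 rel box deg -29.6 std [6.9 8.3]
t 0.1 tcp [ 298.9 -605.   230.7] toolx 26.29 F [0.2 0.9 0.4] w 0.08536579924057566 ff 0.0 q [-1.15  0.12  1.44  0.    1.58 -0.04]
  shift [ 391.2 -293.3   91. ] yaw 26.3
```

Line midpoints agree with the predicted fastener axes to within 1–2 px, and the ends read by hand put the wings at 72° (left) and -10.7° (right) in world. I'll start with the right fastener.

Emit:
servo_tool --moves '[391,-293,85,37,391,-293,85,37,391,-293,85,37,391,-293,85,37,391,-293,85,37,391,-293,85,37,391,-293,85,37,391,-293,85,37,391,-293,85,37,391,-293,85,37,391,-293,85,37,391,-293,85,37]' --fingers 0.55 --newtons 40

```text
time: 1.3
tcp_pos: [0.5198, -0.1684, 0.1458]
tool_rot: [-3.128, 0.29, 0.001]
force: [0.3, -0.4, -0.0]
gripper_width: 0.0469
finger_force: 0.0
```

```bash
python3 - <<'E'
from h import *
rel([*(C-65*by),77],-10.7)
for n in ('top','side'):
    im=grab(n); 
    u,v=(383,206) if n=='top' else (318,235)
    a=cv2.resize(im['color'][v-50:v+50,u-65:u+65],None,fx=3,fy=3,interpolation=cv2.INTER_CUBIC)
    b=a if n=='top' else np.hstack([b,a])
cv2.imwrite('pics/ap1.png',b)
E
```

```text
t 1.3 tcp [ 519.8 -168.4  145.8] toolx -10.59 F [ 0.3 -0.4 -0. ] w 0.0468796593287425 ff 0.0 q [-0.36 -0.13  1.82 -0.    1.45  1.4 ]
  shift [-0.1  0.3 68.8] yaw 0.1
```

View pics/ap1.png

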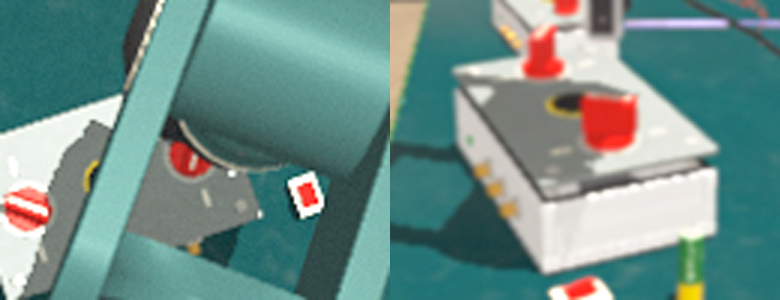

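In the side crop the finger tips are at about (605,30), directly above the right wing at (610,120). I'll descend and close.

Emit:
servo_tool --moves '[0,0,30,0,0,0,55,0,0,0,68,0,0,0,68,0,0,0,68,0]'

```text
time: 1.9
tcp_pos: [0.5199, -0.17, 0.0793]
tool_rot: [3.128, -0.295, 0.001]
force: [0.3, 0.0, 0.6]
gripper_width: 0.0468
finger_force: 0.0
```

Emit:
servo_tool --moves '[0,0,0,0,0,0,0,0,0,0,0,0,0,0,0,0,0,0,0,0,0,0,0,0,0,0,0,0,0,0,0,0]' --fingers 0 --newtons 30

```text
time: 2.7
tcp_pos: [0.52, -0.1692, 0.0785]
tool_rot: [-3.128, 0.293, -0.001]
force: [1.8, 4.1, 5.1]
gripper_width: 0.0115
finger_force: 33.1
```

Emit:
servo_tool --moves '[0,0,0,-5,0,0,0,-10,0,0,0,-15,0,0,0,-20,0,0,0,-25,0,0,0,-30,0,0,0,-30,0,0,0,-30]'

```text
time: 3.5
tcp_pos: [0.52, -0.1687, 0.0784]
tool_rot: [-3.096, -0.527, -0.001]
force: [3.0, 8.5, 4.7]
gripper_width: 0.0115
finger_force: 33.1
```

Emit:
servo_tool --moves '[0,0,0,0,0,0,0,0,0,0,0,0,0,0,0,0]' --fingers 0.55

```text
time: 3.9
tcp_pos: [0.5196, -0.1695, 0.0781]
tool_rot: [3.097, 0.526, -0.001]
force: [0.8, -0.2, -0.0]
gripper_width: 0.047
finger_force: 0.0
```

Emit:
servo_tool --moves '[0,0,-35,0,0,0,-70,0,0,0,-70,0,0,0,-70,0]'

```text
time: 4.3
tcp_pos: [0.5199, -0.1695, 0.1488]
tool_rot: [3.096, 0.526, 0.002]
force: [-0.4, 0.1, -1.4]
gripper_width: 0.0468
finger_force: 0.0
```

```bash
python3 - <<'E'
from h import *
rel([*(C+65*by),147],72)
E
```

```text
t 4.3 tcp [ 519.9 -169.5  148.8] toolx 19.28 F [-0.4  0.1 -1.4] w 0.04682496985948426 ff 0.0 q [-0.36 -0.13  1.82 -0.    1.45  0.87]
  shift [  -0.2 -130.9    1.7] yaw -52.7
```

Emit:
servo_tool --moves '[0,-131,1,-53,0,-131,1,-53,0,-131,1,-53,0,-131,1,-53,0,-131,1,-53,0,-131,1,-53,0,-131,1,-53,0,-131,1,-53,0,-131,1,-53]'

```text
time: 5.2
tcp_pos: [0.4763, -0.0457, 0.1468]
tool_rot: [-2.54, -1.848, 0.001]
force: [0.5, 0.3, 0.1]
gripper_width: 0.0465
finger_force: 0.0
```

```bash
python3 - <<'E'
from h import *
rel([*(C+65*by),78.5],72)
for n in ('top','side'):
    im=grab(n); 
    u,v=(353,216) if n=='top' else (310,220)
    a=cv2.resize(im['color'][v-50:v+50,u-65:u+65],None,fx=3,fy=3,interpolation=cv2.INTER_CUBIC)
    b=a if n=='top' else np.hstack([b,a])
cv2.imwrite('pics/ap2.png',b)
E
```

```text
t 5.2 tcp [476.3 -45.7 146.8] toolx 72.08 F [0.5 0.3 0.1] w 0.046514739847367884 ff 0.0 q [-0.15 -0.29  1.96  0.    1.47  0.16]
  shift [-0.2  0.4 68.3] yaw 0.1
```

View pics/ap2.png

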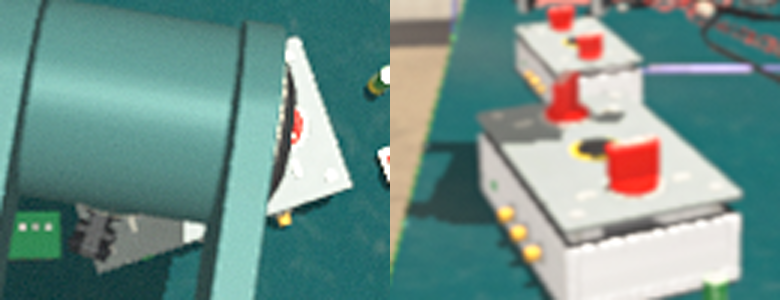

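The right wing at crop (633,165) is now turned along the marks. The left wing is at (565,95) and the tool is above it, out of the crop. I'll descend and grip.

Emit:
servo_tool --moves '[0,0,30,0,0,0,55,0,0,0,68,0,0,0,68,0,0,0,68,0]'

```text
time: 5.8
tcp_pos: [0.4768, -0.0457, 0.0802]
tool_rot: [2.537, 1.852, 0.001]
force: [0.1, -0.2, 0.5]
gripper_width: 0.0468
finger_force: 0.0
```

Emit:
servo_tool --moves '[0,0,0,0,0,0,0,0,0,0,0,0,0,0,0,0,0,0,0,0,0,0,0,0,0,0,0,0,0,0,0,0]' --fingers 0 --newtons 30

```text
time: 6.6
tcp_pos: [0.4765, -0.0457, 0.0794]
tool_rot: [2.537, 1.853, 0.0]
force: [-3.3, -0.4, 4.8]
gripper_width: 0.0109
finger_force: 33.1
```

Emit:
servo_tool --moves '[0,0,0,6,0,0,0,12,0,0,0,18,0,0,0,24,0,0,0,30,0,0,0,36,0,0,0,42,0,0,0,48,0,0,0,53,0,0,0,53,0,0,0,53]'

```text
time: 7.7
tcp_pos: [0.4767, -0.0459, 0.0795]
tool_rot: [3.096, 0.53, 0.001]
force: [-1.6, -3.9, 5.0]
gripper_width: 0.0111
finger_force: 33.1
```

Emit:
servo_tool --moves '[0,0,0,0,0,0,0,0,0,0,0,0,0,0,0,0]' --fingers 0.55

```text
time: 8.1
tcp_pos: [0.4764, -0.0456, 0.0791]
tool_rot: [-3.097, -0.527, 0.0]
force: [0.3, 0.1, 0.5]
gripper_width: 0.0469
finger_force: 0.0
```

Emit:
servo_tool --moves '[0,0,-35,0,0,0,-70,0,0,0,-100,0,0,0,-100,0,0,0,-100,0]'

```text
time: 8.6
tcp_pos: [0.4766, -0.0457, 0.1794]
tool_rot: [3.097, 0.527, 0.001]
force: [-0.6, -0.1, -1.6]
gripper_width: 0.047
finger_force: 0.0
```

Emit:
servo_tool --moves '[-200,0,0,0,-200,0,0,0,-200,0,0,0,-200,0,0,0,-200,0,0,0,-200,0,0,0,-200,0,0,0]' --fingers 0

```text
time: 9.3
tcp_pos: [0.2881, -0.1115, 0.1785]
tool_rot: [-3.096, -0.527, 0.002]
force: [-0.7, -0.7, -0.2]
gripper_width: 0.0
finger_force: 0.0
```

```bash
python3 - <<'E'
from h import *
rel([*C,110],None)
im=grab('top')
cv2.imwrite('pics/chk.png',cv2.resize(im['color'][165:265,285:435],None,fx=5.3,fy=5.3,interpolation=cv2.INTER_CUBIC))
E
```

```text
t 9.3 tcp [ 288.1 -111.5  178.5] toolx 19.31 F [-0.7 -0.7 -0.2] w 2.3467496763284537e-05 ff 0.0 q [-0.45 -0.76  2.21  0.    1.7   0.78]
  shift [199.7  65.6  68.3] yaw None
```

View pics/chk.png

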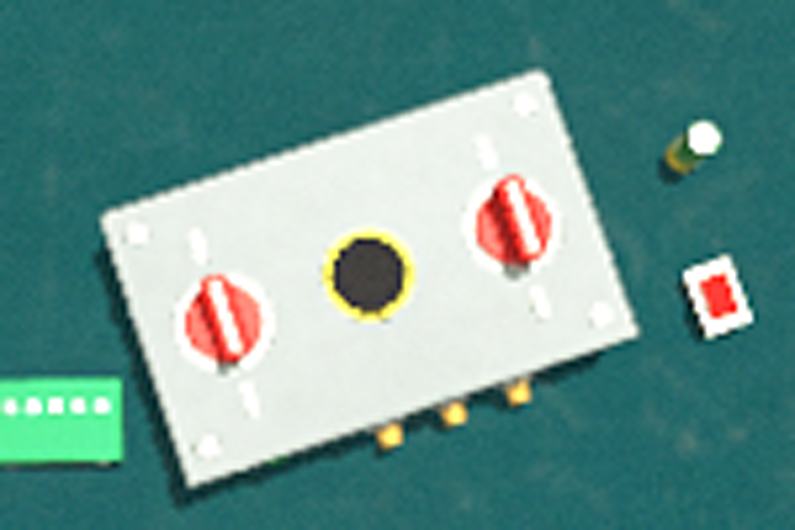

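Both white lines at (222,315) and (522,220) are in line with the panel marks, and the bystanders haven't moved. Next I'll press on the pad with the fingers shut.

Emit:
servo_tool --moves '[200,66,0,0,200,66,0,0,200,66,0,0,200,66,0,0,200,66,0,0,200,66,40,0,200,66,80,0,200,66,90,0,200,66,95,0,200,66,95,0,200,66,95,0]'

```text
time: 10.45
tcp_pos: [0.4991, -0.1081, 0.0862]
tool_rot: [3.096, 0.526, 0.003]
force: [0.4, -0.7, 1.0]
gripper_width: -0.0001
finger_force: 0.0
```

```bash
python3 - <<'E'
from h import *
rel([*C,59],None)
E
```

```text
t 10.45 tcp [ 499.1 -108.1   86.2] toolx 19.3 F [ 0.4 -0.7  1. ] w -0.00011625955179782609 ff 0.0 q [-0.26 -0.17  1.96  0.    1.35  0.97]
  shift [-0.8 -1.  27.2] yaw None
```

Emit:
servo_tool --moves '[0,0,5,0,0,0,10,0,0,0,14,0,0,0,17,0,0,0,20,0,0,0,22,0,0,0,24,0,0,0,26,0,0,0,26,0,0,0,26,0]'

```text
time: 11.45
tcp_pos: [0.4983, -0.1081, 0.059]
tool_rot: [3.097, 0.526, 0.0]
force: [-5.7, 1.3, 10.8]
gripper_width: 0.0003
finger_force: 5.3
```

Emit:
servo_tool --moves '[0,0,1,0,0,0,2,0,0,0,2,0,0,0,2,0]'

```text
time: 11.85
tcp_pos: [0.4985, -0.1081, 0.0588]
tool_rot: [3.097, 0.526, 0.001]
force: [-17.6, 3.5, 33.2]
gripper_width: 0.0001
finger_force: 16.8
```

The stop is reached: the force rises with no further motion at 0.059. I'll ease off slightly and hold.

Emit:
servo_tool --moves '[0,0,-0.8,0,0,0,-0.8,0,0,0,-0.8,0,0,0,-0.8,0,0,0,-0.8,0,0,0,-0.8,0]'

```text
time: 12.45
tcp_pos: [0.4984, -0.1081, 0.0589]
tool_rot: [3.097, 0.526, 0.0]
force: [-13.5, 3.5, 23.8]
gripper_width: 0.0
finger_force: 12.1
```

```bash
python3 - <<'E'
from h import *
rel([*C,59],None)
im=grab('side')
cv2.imwrite('pics/fin.png',cv2.resize(im['color'][170:280,250:390],None,fx=5,fy=5,interpolation=cv2.INTER_CUBIC))
E
```

```text
t 12.45 tcp [ 498.4 -108.1   58.9] toolx 19.29 F [-13.5   3.5  23.8] w 4.0436337382921856e-05 ff 12.131547754397616 q [-0.26 -0.15  1.99 -0.    1.3   0.97]
  shift [-0.1 -0.8 -0.1] yaw None
```

View pics/fin.png

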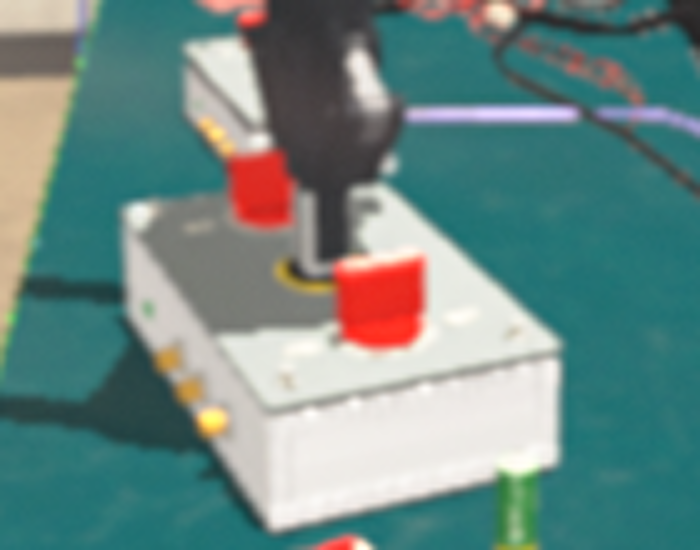

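The fingertips press the pad at (320,270), and the dark gap under the panel's front edge near (420,380) is gone, so the panel is seated. Handing in.

```bash
python3 -c "
from bench import bot
print(bot.close_job())"
```

```text
the job is handed in; nothing more can be done
None
```

I turned both fasteners in line with the marks and handed the job in at about 12.5 s with the fingertips holding the panel fully down at about 24 N; the bystanders were still in place when I last checked, and no verdict was returned.

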